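# Cover the specimens, then hold the light shutter half open

### The job

The specimens must not see stray light: press the hinged covers of both specimen cassettes down until they snap shut and stay shut, and only then slide the light box's sprung shutter open to half of its travel. Finish while holding the shutter there against its spring, without letting go, and leave everything else on the bench where it is.

Things in the scene. Friction and masses are not known exactly. Their poses are not given: they have to be found in the camera images.
- wide_cassette: wide specimen cassette fixed to the bench: black tray 80 mm (its x) by 100 mm (its y) by 30 mm tall with glass slides in it. Origin at the centre of its underside on the bench; its hinge runs along its y at its +x side, its front (free edge of the cover) faces its -x
- wide_hinge (a point): fixed point on the wide cassette's hinge line, half-way along it, 33 mm above the bench, 40 mm towards +x from the cassette's origin
- wide_press (a point): point on top of the wide cover, 60 mm from the hinge line, half-way across; it moves with the cover. The cover is a flat plate 4 mm thick, 100 mm wide, reaching 92 mm from the hinge; when shut its top is level at 35 mm above the bench
- wide_cover (a joint): angle of the wide cover in rad: 0 fully shut, grows as it opens. A light spring holds it open at 0.5 to 0.75; a sprung detent stops it at about 0.09 and gives way at about 6 N on the press point (4 N at the free edge), then holds it shut at 0 against a rigid stop (about 3 N at the free edge would pull it open). Not past the detent, it springs open again
- narrow_cassette: narrow specimen cassette fixed to the bench: black tray 80 mm (its x) by 76 mm (its y) by 30 mm tall with glass slides in it. Origin at the centre of its underside on the bench; its hinge runs along its y at its +x side, its front (free edge of the cover) faces its -x
- narrow_hinge (a point): fixed point on the narrow cassette's hinge line, half-way along it, 33 mm above the bench, 40 mm towards +x from the cassette's origin
- narrow_press (a point): point on top of the narrow cover, 60 mm from the hinge line, half-way across; it moves with the cover. The cover is a flat plate 4 mm thick, 76 mm wide, reaching 92 mm from the hinge; when shut its top is level at 35 mm above the bench
- narrow_cover (a joint): angle of the narrow cover in rad: 0 fully shut, grows as it opens. A light spring holds it open at 0.5 to 0.75; a sprung detent stops it at about 0.09 and gives way at about 6 N on the press point (4 N at the free edge), then holds it shut at 0 against a rigid stop (about 3 N at the free edge would pull it open). Not past the detent, it springs open again
- light_box: black light box fixed to the bench, 100 mm (its x) by 150 mm (its y), flat top 45 mm above the bench, with two low rails (top 51 mm above the bench) along its y. Origin at the centre of its underside. The shutter slides open towards its +y. White tick marks along the -x rail, the long one at half travel
- shutter (a joint): how far the shutter has been slid open, m: 0 closed (spring rest), 0.060 fully open, 0.030 half travel. A spring pulls it closed: 3 N at 0, rising by 1.5 N per 10 mm to 7.5 N at half and 12 N at full; let go, it shuts
- shutter_grip (a point): centre of the upright steel post on the shutter, half-way up its free length: post 14 mm in diameter, 28 mm tall, standing on the flat 64 x 64 mm shutter plate, whose top is 49.5 mm above the bench; this point is 15 mm above that plate (64.5 mm above the bench). It moves with the shutter, along the light box's +y as it opens; the end of the post is 77.5 mm above the bench
- objective: small steel microscope objective, 23 mm across, 26 mm tall; a loose bystander, not to be moved
- filter_ring: small aluminium ring, 24 mm across, 8 mm tall; a loose bystander, not to be moved
- eyepiece: black eyepiece, 34 mm across, 50 mm tall; a loose bystander, not to be moved
- petri_dish: open glass dish, 80 mm across, 15 mm tall; a loose bystander, not to be moved
- cleaner: small white bottle, 38 mm across, 85 mm tall; a loose bystander, not to be moved
- driver: screwdriver lying down, 150 mm long; a loose bystander, not to be moved
- lens_case: grey closed case 50 x 70 x 25 mm; a loose bystander, not to be moved
Things that resemble listed ones, but are neither listed nor needed, are in the scene too. What is shaped like the narrow_cassette but yellow is not meant.

How it is judged (in metres and radians):
On the way, in this order (a step that is already met when the one before it is completed fails the run):
1. both cassette covers are snapped shut (value of joint each of wide_cover, narrow_cover below 0.03 rad), for 0.3 s.
2. the fingers hold the shutter at half travel (value of joint shutter between 0.025 and 0.035 m and contact force between the fingers and shutter above 2 N), for 0.3 s.
At the end, for the whole second after the job is handed in: Both covers are shut (within 0.03 rad) and the fingers hold the shutter between 25 and 35 mm of its 60 mm travel, pushing on it with more than 2 N, through the last second (all of step 1 and all of step 2); the arm keeps its last pose, push and grip.
It fails at once if the shutter is opened (more than 10 mm) while a cover is not shut (value of joint shutter above 0.01 m and value of joint any of wide_cover, narrow_cover above 0.05 rad).
It fails at once if a loose bystander is displaced by more than 30 mm (distance of any of objective, filter_ring, eyepiece, petri_dish, cleaner, driver, lens_case from where it was at the start of the episode above 0.03 m).
It also fails if it takes over 54 s, if anything falls off the work surface, if the arm or the gripper's body presses on something with over 40 N, if the wrist force passes 120 N, or if a joint passes its speed limit or range.

### The arm

A 6-joint arm with a two-finger parallel gripper is mounted at the origin on the work surface. World frame = base frame: x ahead of the robot, y to its left, z up, the work surface at z = 0. Lengths are in mm, angles in rad, forces in N, time in s.
With the tool pointing down it reaches from about 300 to 750 mm from the base axis. Payload 8.5 kg.
Tool frame: the origin (TCP) lies at the very end of the fingers, on their centre line; the grasp point (between the pads) lies 19 mm behind it; z points along the fingers, y is the line along which they close (so a half turn about z gives the same grasp; the last joint's range is limited). The gripper opens to 88 mm and grips with 3 to 60 N. Pads are 18 mm wide; open, the fingers measure 123 mm over their backs; the gripper's body (75 mm by 187 mm) begins 45 mm behind the grasp point.
Start: joints at [-1.421, 0.381, 1.297, -0, 1.464, -0.215], TCP at [196.213, -513.791, 199.748] pointing down, gripper open.
Joint ranges: [-3.11, 3.11], [-0.89, 2.33], [0.22, 2.48], [-1.42, 4.56], [0.17, 2.85], [-2.88, 2.88]. Speed limits (rad/s): [2.39, 2.39, 3.14, 3.14, 3.14, 3.14].

### API

Orientations are given as a unit quaternion [x, y, z, w].
In Python, from bench import state, camera, finish_job, spot_in gives the robot as it stands.
- The arm moves only by the tool arm_command, never from a script. Its argument "plan" is a list of rows, each an object of numbers: "jaw": the opening, from 0 (shut) to 1 (fully open); "tx", "ty", "tz": the shift along the tool's x, y, z in cm; "ax", "ay", "az": the turn, a rotation vector about the tool's x, y, z in rad. In form: [{"jaw": .., "tx": .., "ty": .., "tz": .., "ax": .., "ay": .., "az": ..}, ...]. A call has exactly 8 rows; each row is the pose to reach, as a shift and turn from the pose commanded when the call began, along the tool's axes at that moment; what a row does not reach only later rows make up. A row lasts 1/8 s, in which the tool goes at most 62.5 mm and 10.7 degrees, less where a joint would pass 70% of its speed; a pose out of reach is approached as far as the arm can. A call with a gripper value outside its range is refused whole. The fingers move at their own pace and stop on an object; the grip force is fixed at half the most. Time passes only in rows, so rows that repeat a pose let the fingers close, or fill a call up. It gives the time, the measured TCP pose, the force, the opening and the grip force at its end, in the units of the state.
- state(): the state, without advancing time (a new reading comes with each control period).
- camera(name): name is "side" or "top" or "wrist"; returns a dict with "frame" (480x640x3 uint8, red, green, blue), "range_z" (480x640 float32, mm along the optical axis (not along the pixel's ray), 0 where there is no reading), "fx", "fy", "cx", "cy" (pixels), "dist_coeffs" ([k1, k2, p1, p2, k3] as OpenCV has them; the pictures are not rectified), "world_to_cam" (4x4, takes a point from world to camera coordinates). Camera axes: x right, y down, z forward; pixel columns grow to the right and rows downward; lengths in mm; the calibration is good to about 2 mm. A picture is of the moment at which its call begins.
- finish_job(): hands the job in; it is judged then, once.
Trained networks look in a picture, given as the dict that the camera call returned (one of the last four; its "shot" number tells which), for a name from the list of things; names that differ only in an ending like _2 or _b are one class to them, and where a whole thing is asked for, a point or a joint stands for the part that bears it (a point fixed in the world has none). Each returns a list of dicts, best first, with "confidence" (0 to 1); they miss things now and then, are a little off and sometimes report something else, mostly with a low value. They report only what shows in the picture. A call takes as long as a camera call. They do not tell look-alikes from the thing itself.
- spot_in(picture, name): "xy" ([column, row] in pixels, amid what is visible of it).
The state is a dict: "t": time; "qpos": joint angles; "qd": joint speeds; "joint_efforts": joint torques, N m; "position": TCP position; "tcp_rot": TCP orientation; "contact_force": force on the tool from outside, world axes, zero at the start; "moment": the same for the moment, N m; "grip_width": finger opening in mm; "finger_force": force on a finger pad.
Only numpy, scipy, OpenCV 4.12 (cv2) and the standard library are available. Lean on these libraries where they do the work, as an engineer would, in place of code of your own. Each camera call takes 0.05 s, during which the arm holds its last target. There are 200 camera calls.

## Working session

There is one attempt and no reset: what is moved stays moved. The work goes in short steps, Python scripts to look and compute and a tool call to move; the robot and the scene stay as the last step left them, time stands still between calls to the robot, and variables do not carry over. Pictures are saved under pics/ and viewed, at most 10 in all, crops included, and the job is handed in when it is done.

Besides the shell and the picture viewer there is one more tool, called after ">>>" as a command line: name --argument value ..., lists and objects as JSON in quotes. arm_command: Moves the arm, as the interface text tells. Its arguments: {"type":"object","properties":{"plan":{"type":"array"}},"required":["plan"]}

```bash
mkdir -p pics
cat > h.py <<'E'
import numpy as np, cv2
from bench import state, camera, finish_job, spot_in
def world(c,u,v,r=2,z=None):
    K=np.array([[c["fx"],0,c["cx"]],[0,c["fy"],c["cy"]],[0,0,1.]])
    p=cv2.undistortPoints(np.array([[[u,v]]],float),K,np.array(c["dist_coeffs"],float))[0,0]
    T=np.linalg.inv(np.array(c["world_to_cam"]))
    d=np.array([p[0],p[1],1.])
    if z is not None:
        w=T[:3,:3]@d; return T[:3,3]+w*(z-T[2,3])/w[2]
    a=c["range_z"][int(v)-r:int(v)+r+1,int(u)-r:int(u)+r+1]; a=a[a>0]
    return T[:3,:3]@(d*np.median(a))+T[:3,3]
def cloud(c):
    K=np.array([[c["fx"],0,c["cx"]],[0,c["fy"],c["cy"]],[0,0,1.]])
    g=np.mgrid[0:480,0:640][::-1].reshape(2,-1).T.astype(float)
    p=cv2.undistortPoints(g[:,None],K,np.array(c["dist_coeffs"],float))[:,0]
    z=c["range_z"].reshape(-1,1); T=np.linalg.inv(np.array(c["world_to_cam"]))
    W=np.hstack([p*z,z])@T[:3,:3].T+T[:3,3]; W[z[:,0]==0]=np.nan
    return W.reshape(480,640,3)
def save(c,n): cv2.imwrite("pics/"+n,c["frame"][:,:,::-1])
E
python3 - <<'E'
from h import *
s=state();print({k:np.round(s[k],3) for k in s})
for n in ["top","side"]:
    c=camera(n);save(c,n+"0.png")
    for o in ["wide_cassette","narrow_cassette","light_box","shutter_grip","wide_press","narrow_press","objective","filter_ring","eyepiece","petri_dish","cleaner","driver","lens_case"]:
        for d in spot_in(c,o)[:3]:
            if d["confidence"]>.3: print(n,o,round(d["confidence"],2),np.round(d["xy"]),world(c,*d["xy"]).round())
E
```

```text
{'t': np.float64(0.0), 'qpos': array([-1.421,  0.381,  1.298,  0.   ,  1.464, -0.215]), 'qd': array([ 0.   , -0.   ,  0.001,  0.001,  0.001, -0.   ]), 'joint_efforts': array([-2.0000e-03, -4.3794e+01, -2.2456e+01,  7.1000e-02,  3.5000e-02,
       -0.0000e+00]), 'position': array([ 196.186, -513.469,  199.15 ]), 'tcp_rot': array([ 0.983,  0.181,  0.   , -0.001]), 'contact_force': array([-0.372,  0.538,  0.035]), 'moment': array([ 0.047, -0.055, -0.013]), 'finger_force': np.float64(0.0), 'grip_width': np.float64(88.28)}
top wide_cassette 0.96 [198. 249.] [519. 214.  70.]
top narrow_cassette 0.95 [286. 239.] [539.   1.  56.]
top narrow_cassette 0.61 [279. 317.] [348.  25.  35.]
top light_box 0.65 [285. 240.] [536.   4.  57.]
top light_box 0.56 [394. 236.] [ 539. -264.   46.]
top shutter_grip 0.31 [457. 240.] [ 526. -427.   24.]
top wide_press 0.89 [192. 249.] [520. 231.  66.]
top narrow_press 0.88 [281. 321.] [338.  20.  35.]
top narrow_press 0.6 [281. 242.] [532.  14.  61.]
top eyepiece 0.52 [223. 167.] [722. 154.  51.]
top petri_dish 0.92 [291. 166.] [731. -13.   6.]
top cleaner 0.48 
[... 445 characters left out ...]
   69.]
side wide_press 0.85 [289. 364.] [518. 233.  67.]
side narrow_press 0.95 [319. 273.] [516.   8.  71.]
side narrow_press 0.95 [402. 307.] [340.  23.  35.]
side objective 0.42 [303. 332.] [519. 127.  25.]
side filter_ring 0.59 [285. 376.] [520. 255.  60.]
side filter_ring 0.56 [346. 254.] [ 485. -131.    1.]
side eyepiece 0.86 [201. 320.] [714. 166.  49.]
side eyepiece 0.74 [289. 376.] [512. 259.  67.]
side petri_dish 0.7 [230. 264.] [726. -30.   5.]
side cleaner 0.61 [249. 200.] [ 734. -195.   56.]
side cleaner 0.41 [229. 263.] [729. -33.   5.]
side driver 0.6 [361. 171.] [ 505. -420.   18.]
side driver 0.53 [288. 363.] [521. 230.  65.]
side lens_case 0.77 [174. 363.] [737. 257.  24.]
```

View pics/top0.png

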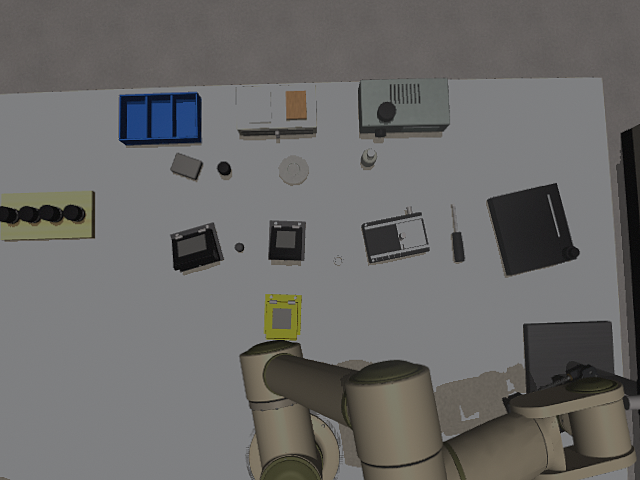

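View pics/side0.png

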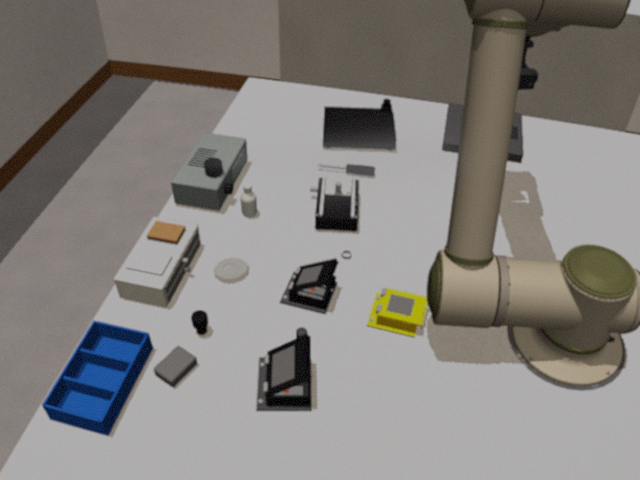

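The black narrow cassette at top (286,240) is open. The yellow look-alike at (283,317) is already shut and isn't meant. The wide cassette is at (198,249) and the light box at (395,237). I'll fit their poses next.

Run:
```python
from h import *
c=camera("top");W=cloud(c);f=c["frame"].max(2)
def rect(P): 
    r=cv2.minAreaRect(P[:,:2].astype(np.float32)); return np.round(r[0],1),np.round(r[1],1),round(r[2],1)
for n,(u,v,h) in dict(wide=(197,248,32),narrow=(287,240,25),box=(396,237,40)).items():
    S=W[v-h:v+h,u-h:u+h].reshape(-1,3); I=f[v-h:v+h,u-h:u+h].reshape(-1)
    for lo,hi in [(6,28),(28,40),(40,110),(42,48),(49,54),(58,90)]:
        m=(S[:,2]>lo)&(S[:,2]<hi)
        if m.sum()>6: print(n,lo,hi,m.sum(),*rect(S[m]), S[m].mean(0).round(1))
    m=(S[:,2]>45)
    if n!="box":
        P=S[m]; A=np.c_[P[:,:2],np.ones(len(P))]; k=np.linalg.lstsq(A,P[:,2],rcond=None)[0]
        for _ in range(5):
            g=abs(A@k-P[:,2])<4; k=np.linalg.lstsq(A[g],P[g,2],rcond=None)[0]
        print(" plane",k.round(3),"downhill yaw deg",np.degrees(np.arctan2(-k[1],-k[0])).round(1),"angle",np.arctan(np.hypot(*k[:2])).round(3),g.sum(),len(g))
out=[cv2.resize(c["frame"][205:285,a:a+90],None,fx=6,fy=6,interpolation=cv2.INTER_CUBIC) for a in (155,242,350)]
out=[cv2.resize(o,(266,236)) if 0 else cv2.resize(c["frame"][205:285,a:a+80],(400,400),interpolation=cv2.INTER_CUBIC) for a,o in zip((160,248,356),out)]
cv2.imwrite("pics/crop.png",np.vstack([np.hstack(out[:2])])[:,:,::-1]); cv2.imwrite("pics/box.png",cv2.resize(c["frame"][200:275,350:440],(720,600),interpolation=cv2.INTER_CUBIC)[:,:,::-1])
```

```text
wide 6 28 272 [525.6 233.1] [157.5 162.7] 0.4 [529.8 216.4  11.6]
wide 28 40 181 [521.6 231.2] [88.3 98.3] 14.7 [532.  222.6  34.3]
wide 40 110 1192 [521.7 231.7] [83.7 99.8] 15.0 [517.  230.2  67.8]
wide 42 48 112 [548.3 239. ] [22.8 98. ] 14.8 [549.6 236.5  44.8]
wide 49 54 108 [538.4 235.7] [19.1 98.2] 12.3 [540.4 235.7  51.6]
wide 58 90 801 [508.4 228.2] [57.9 99. ] 13.4 [506.1 227.2  75.3]
 plane [-6.59000e-01 -1.73000e-01  4.48905e+02] downhill yaw deg 14.7 angle 0.598 919 1091
narrow 6 28 162 [540.5   2. ] [123.9 124.9] 86.0 [553.5  -6.6   8.3]
narrow 28 40 100 [532.5   2.9] [74.6 89.8] 88.5 [5.634e+02 1.000e-01 3.620e+01]
narrow 40 110 975 [531.3   3.8] [77.3 85.6] 88.4 [526.1   3.8  64.4]
narrow 42 48 104 [561.2   1.8] [74.4 25.3] 88.6 [558.5   1.5  44.8]
narrow 49 54 96 [547.    2.6] [75.3 17.3] 81.3 [547.5   2.7  51.7]
narrow 58 90 633 [515.8   5.1] [75.6 54.5] 88.4 [512.3   5.   72.6]
 plane [-5.88000e-01  3.20000e-02  3.73927e+02] downhill yaw deg -3.1 angle 0.532 734 873
box 6 28 184 [ 541.1 -276.1] [203.4 202.1] 88.4 [ 547.4 -269.6    9.9]
box 28 40 64 [ 543.2 -267.8] [107.8 164.9] 19.6 [ 559.5 -253.9   34.4]
box 40 110 2429 [ 537.3 -269.6] [100.2 151.5] 9.9 [ 536.8 -268.5   48.7]
box 42 48 1095 [ 537.2 -269.3] [100.2 150.9] 9.8 [ 534.5 -255.2   45.5]
box 49 54 812 [ 537.  -269.2] [ 96.7 148. ] 11.1 [ 540.  -282.8   51.2]
box 58 90 38 [ 520.3 -265.2] [ 46.  119.9] 9.0 [ 535.7 -280.    74.6]
```

View pics/crop.png

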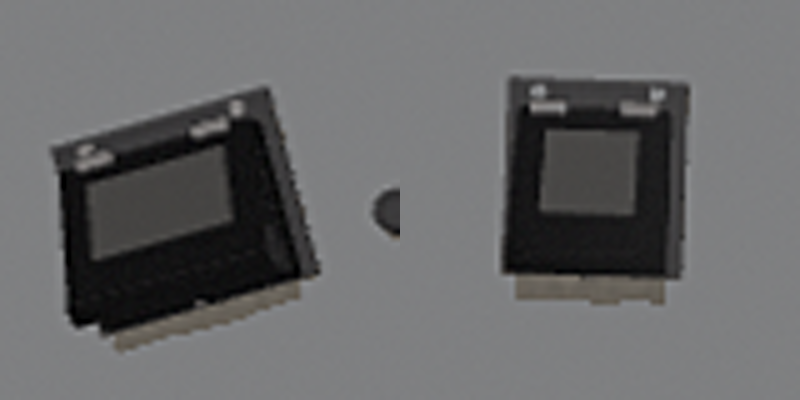

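View pics/box.png

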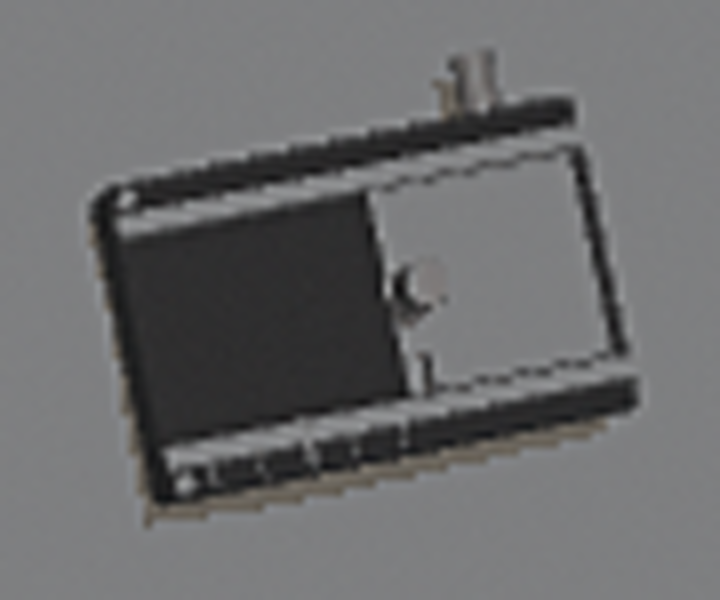

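The crops confirm both open black cassettes, with hinge brackets on the far side. On the box, the post is at crop (428,280), the -x rail ticks are at the bottom, and it opens to the left. Now the move vectors.

```bash
cat >> h.py <<'E'
from scipy.spatial.transform import Rotation as R
def to(x,y,z,yaw,s=None):
    s=s or state(); Q=R.from_quat(s["tcp_rot"]); G=R.from_euler('Z',np.radians(yaw))*R.from_euler('X',np.pi)
    d=Q.inv().apply(np.array([x,y,z])-s["position"])/10
    print("t",round(float(s["t"]),2),"pos",np.round(s["position"],1),"F",np.round(s["contact_force"],1),"-> shift cm",d.round(2),"turn",(Q.inv()*G).as_rotvec().round(3))
E
python3 - <<'E'
from h import *
to(505,5,130,-2)
c=camera("top"); print(world(c,403.5,235,z=77.5).round(1))
W=cloud(c); S=W[215:255,380:430].reshape(-1,3); m=(S[:,2]>66)&(S[:,2]<85); print(S[m].round(0)[:40].tolist())
E
```

```text
t 1.45 pos [ 196.2 -513.8  199.7] F [ 0.1 -0.4 -0.2] -> shift cm [ 47.36 -37.45   6.98] turn [-0.   0.   0.4]
[ 538.6 -283.    77.5]
[[546.0, -280.0, 77.0], [546.0, -282.0, 77.0], [543.0, -277.0, 79.0], [543.0, -279.0, 80.0], [543.0, -282.0, 78.0], [543.0, -284.0, 78.0], [543.0, -286.0, 81.0], [541.0, -275.0, 77.0], [541.0, -277.0, 77.0], [541.0, -280.0, 77.0], [541.0, -282.0, 76.0], [541.0, -284.0, 79.0], [541.0, -286.0, 79.0], [539.0, -275.0, 75.0], [539.0, -277.0, 77.0], [538.0, -279.0, 80.0], [538.0, -281.0, 80.0], [539.0, -284.0, 77.0], [539.0, -287.0, 76.0], [537.0, -275.0, 73.0], [536.0, -277.0, 76.0], [536.0, -279.0, 77.0], [536.0, -281.0, 79.0], [536.0, -284.0, 78.0], [536.0, -287.0, 77.0], [534.0, -277.0, 75.0], [534.0, -280.0, 73.0], [534.0, -282.0, 74.0], [533.0, -283.0, 81.0]]
```

>>> arm_command --plan '[{"jaw": 0,"tx": 5,"ty": -4,"tz": 0,"ax": 0,"ay": 0,"az": 0.05},{"jaw": 0,"tx": 9.5,"ty": -7.5,"tz": 0,"ax": 0,"ay": 0,"az": 0.1},{"jaw": 0,"tx": 14,"ty": -11.2,"tz": 0,"ax": 0,"ay": 0,"az": 0.15},{"jaw": 0,"tx": 19,"ty": -15,"tz": 0,"ax": 0,"ay": 0,"az": 0.2},{"jaw": 0,"tx": 23.7,"ty": -18.7,"tz": 0,"ax": 0,"ay": 0,"az": 0.25},{"jaw": 0,"tx": 28.4,"ty": -22.5,"tz": 0,"ax": 0,"ay": 0,"az": 0.3},{"jaw": 0,"tx": 33,"ty": -26.2,"tz": 0,"ax": 0,"ay": 0,"az": 0.35},{"jaw": 0,"tx": 37.7,"ty": -30,"tz": 0,"ax": 0,"ay": 0,"az": 0.4}]'

```text
t: 2.5
position: [442.2, -97.3, 200.0]
tcp_rot: [1.0, -0.019, 0.0, 0.0]
contact_force: [1.0, -1.3, -0.5]
grip_width: 10.1
finger_force: 0.0
```

```bash
python3 -c "
from h import *
to(505,5,120,-2)"
```

```text
t 2.5 pos [442.2 -97.3 200. ] F [ 1.  -1.3 -0.5] -> shift cm [  5.9  -10.46   8.  ] turn [ 0.    -0.001 -0.002]
```

>>> arm_command --plan '[{"jaw": 0,"tx": 2,"ty": -4,"tz": 1,"ax": 0,"ay": 0,"az": 0},{"jaw": 0,"tx": 4,"ty": -7.5,"tz": 3,"ax": 0,"ay": 0,"az": 0},{"jaw": 0,"tx": 5.9,"ty": -10.4,"tz": 5,"ax": 0,"ay": 0,"az": 0},{"jaw": 0,"tx": 5.9,"ty": -10.4,"tz": 7,"ax": 0,"ay": 0,"az": 0},{"jaw": 0,"tx": 5.9,"ty": -10.4,"tz": 8,"ax": 0,"ay": 0,"az": 0},{"jaw": 0,"tx": 5.9,"ty": -10.4,"tz": 8,"ax": 0,"ay": 0,"az": 0},{"jaw": 0,"tx": 5.9,"ty": -10.4,"tz": 8,"ax": 0,"ay": 0,"az": 0},{"jaw": 0,"tx": 5.9,"ty": -10.4,"tz": 8,"ax": 0,"ay": 0,"az": 0}]'

```text
t: 3.5
position: [504.3, 2.5, 120.4]
tcp_rot: [1.0, -0.018, 0.001, 0.0]
contact_force: [-0.1, -0.4, 0.7]
grip_width: 0.6
finger_force: 0.0
```

```bash
python3 -c "
from h import *
to(505,5,32,-2)
c=camera('wrist');save(c,'w1.png');c=camera('side')
cv2.imwrite('pics/s1.png',cv2.resize(c['frame'][200:350,230:430],(800,600))[:,:,::-1])"
```

```text
t 3.5 pos [504.3   2.5 120.4] F [-0.1 -0.4  0.7] -> shift cm [ 0.05 -0.25  8.84] turn [ 0.    -0.001 -0.001]
```

View pics/w1.png

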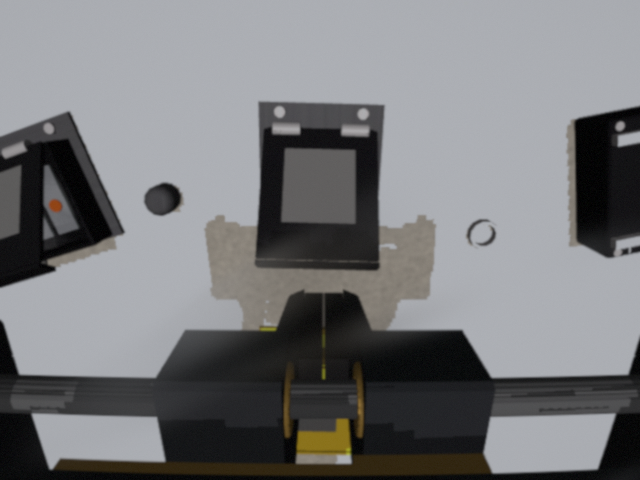

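```bash
python3 -c "
from h import *
c=camera('wrist');W=cloud(c)
for v in (132,150,180,220,240,255,261,264): print(v,W[v,318].round(1))
print(W[220,258:266:7].round(0),W[220,370:382:5].round(0), world(c,164,199),W[131,285],W[131,355])
for n in ['wide_press','narrow_press','shutter_grip']:
    for d in spot_in(c,n)[:2]: print(n,d,world(c,*d['xy']).round())
"
```

```text
132 [570.8   3.   36.2]
150 [559.7   3.4  42.9]
180 [541.9   4.   53.8]
220 [519.3   4.7  67.7]
240 [508.5   5.1  74.7]
255 [500.6   5.3  79.7]
261 [497.3   5.4  81.4]
264 [495.7   5.5  82.2]
[[520.  42.  67.]
 [521.  38.  69.]] [[518. -28.  68.]
 [518. -31.  68.]
 [498. -43.  -1.]] [527.33728133 117.07059285  25.05990966] [572.21231685  24.78805014  36.1892474 ] [570.65284964 -21.25787097  37.77745327]
wide_press {'xy': [21.4, 214.0], 'confidence': 0.81} [530. 196.  65.]
narrow_press {'xy': [318.7, 202.3], 'confidence': 0.92} [529.   4.  62.]
```

>>> arm_command --plan '[{"jaw": 0,"tx": 0.3,"ty": -0.2,"tz": 2,"ax": 0,"ay": 0,"az": 0},{"jaw": 0,"tx": 0.3,"ty": -0.2,"tz": 3.5,"ax": 0,"ay": 0,"az": 0},{"jaw": 0,"tx": 0.3,"ty": -0.2,"tz": 4.5,"ax": 0,"ay": 0,"az": 0},{"jaw": 0,"tx": 0.3,"ty": -0.2,"tz": 5.5,"ax": 0,"ay": 0,"az": 0},{"jaw": 0,"tx": 0.3,"ty": -0.2,"tz": 6.5,"ax": 0,"ay": 0,"az": 0},{"jaw": 0,"tx": 0.3,"ty": -0.2,"tz": 7.3,"ax": 0,"ay": 0,"az": 0},{"jaw": 0,"tx": 0.3,"ty": -0.2,"tz": 8,"ax": 0,"ay": 0,"az": 0},{"jaw": 0,"tx": 0.3,"ty": -0.2,"tz": 8,"ax": 0,"ay": 0,"az": 0}]'

```text
t: 4.8
position: [506.9, 4.7, 39.4]
tcp_rot: [1.0, -0.018, -0.0, -0.0]
contact_force: [-0.2, 0.4, -0.5]
grip_width: 0.7
finger_force: 0.0
```

>>> arm_command --plan '[{"jaw": 0,"tx": 0,"ty": 0,"tz": 0.2,"ax": 0,"ay": 0,"az": 0},{"jaw": 0,"tx": 0,"ty": 0,"tz": 0.4,"ax": 0,"ay": 0,"az": 0},{"jaw": 0,"tx": 0,"ty": 0,"tz": 0.5,"ax": 0,"ay": 0,"az": 0},{"jaw": 0,"tx": 0,"ty": 0,"tz": 0.6,"ax": 0,"ay": 0,"az": 0},{"jaw": 0,"tx": 0,"ty": 0,"tz": 0.65,"ax": 0,"ay": 0,"az": 0},{"jaw": 0,"tx": 0,"ty": 0,"tz": 0.7,"ax": 0,"ay": 0,"az": 0},{"jaw": 0,"tx": 0,"ty": 0,"tz": 0.7,"ax": 0,"ay": 0,"az": 0},{"jaw": 0,"tx": 0,"ty": 0,"tz": 0.7,"ax": 0,"ay": 0,"az": 0}]'

```text
t: 5.8
position: [507.1, 4.7, 32.7]
tcp_rot: [1.0, -0.018, -0.0, -0.0]
contact_force: [-0.7, -0.9, 0.7]
grip_width: 0.4
finger_force: 0.1
```

```bash
python3 -c "
from h import *
c=camera('wrist');W=cloud(c);save(c,'w2.png')
d=spot_in(c,'narrow_press');print(d[:2])
m=(abs(W[:,:,0]-545)<1.5)&(abs(W[:,:,1]-4)<20);print(np.median(W[m],0),m.sum())
for x in (530,520,560):
  m=(abs(W[:,:,0]-x)<1.5)&(abs(W[:,:,1]-4)<20);print(np.median(W[m],0),m.sum())
c=camera('side')
cv2.imwrite('pics/s2.png',cv2.resize(c['frame'][200:350,230:430],(800,600))[:,:,::-1])"
```

```text
[{'xy': [318.3, 231.7], 'confidence': 0.76}, {'xy': [314.8, 460.5], 'confidence': 0.64}]
[545.01938892   4.22911438  48.29836553] 661
[530.31723859   3.06763377 158.96105585] 4175
[519.04056581  12.49249503  80.07173089] 1572
[559.97138554   4.19958108  40.70745149] 657
```

View pics/s2.png

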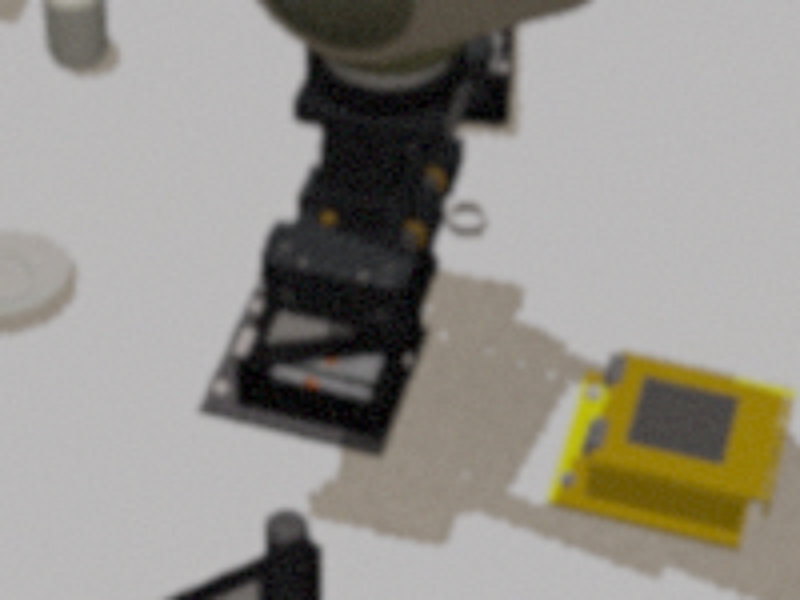

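View pics/w2.png

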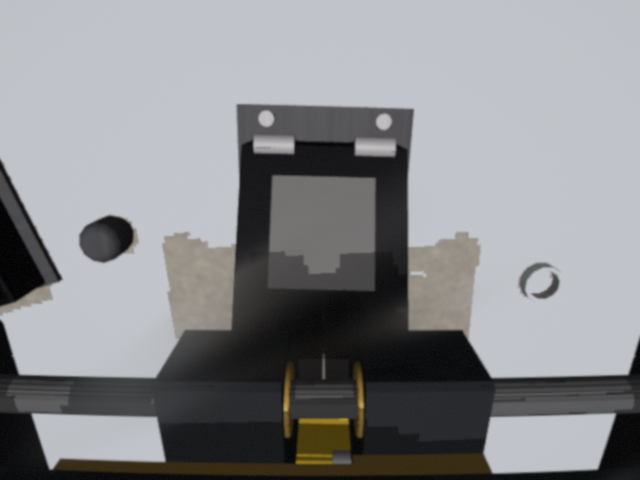

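```bash
python3 -c "
from h import *
s=state();print(s)
c=camera('wrist');W=cloud(c)
for v in range(120,300,12): print(v,W[v,318].round(1),W[v,280].round(1))
def pr(p):
    q=np.array(c['world_to_cam'])@np.r_[p,1]; K=np.array([[c['fx'],0,c['cx']],[0,c['fy'],c['cy']],[0,0,1.]])
    return cv2.projectPoints(q[None,:3],np.zeros(3),np.zeros(3),K,np.array(c['dist_coeffs']))[0].ravel(),q[2]
print(pr(s['position']),pr([505,5,80]))
"
```

```text
{'t': 5.95, 'qpos': array([-2.24513831e-01,  5.00302297e-01,  1.65527441e+00,  4.81352410e-06,
        9.85983208e-01,  1.38146129e+00]), 'qd': array([ 0.00110483,  0.00037013, -0.00054139, -0.00114888, -0.00131929,
        0.00036875]), 'joint_efforts': array([-3.23270557e-03, -4.31764841e+01, -1.57494789e+01,  2.57214921e-02,
       -8.77691992e-02,  4.01157640e-04]), 'position': array([507.08134578,   4.72704962,  32.76559018]), 'tcp_rot': array([ 9.99845287e-01, -1.75898191e-02,  1.64327086e-05,  1.39914580e-06]), 'contact_force': array([0.20174506, 0.1804552 , 0.19035488]), 'moment': array([ 0.01399232,  0.00128493, -0.04058129]), 'finger_force': 0.08938494098401861, 'grip_width': 0.397059463592585}
120 [582.8   4.2   3.1] [583.5  24.    3.5]
132 [576.7   4.4   3.7] [577.4  24.4   3.1]
144 [572.1   4.4  22.7] [573.9  21.2  36.7]
156 [568.    4.4  36.6] [568.6  21.5  36.7]
168 [562.8   4.5  38.5] [563.5  21.7  38.5]
180 [558.    4.7  42.1] [558.5  21.7  41.2]
192 [553.    4.9  43.8] [553.8  21.6  45.2]
204 [548.2   5.   46.7] [548.8  21.8  46.9]
216 [543.    5.2  48. ] [543.8  21.9  48.8]
228 [538.7   5.3  52. ] [539.   22.   51.1]
240 [533.6   5.5  53.4] [534.4  22.1  54. ]
252 [528.7   5.7  55.2] [529.7  22.1  56.4]
264 [524.3   5.8  58.3] [524.9  22.3  58.4]
276 [519.7   6.   60.7] [520.7  22.2  61.7]
288 [515.6   6.1  63.9] [515.7  22.4  63. ]
(array([322.06036976, 276.47955907]), np.float64(200.65268408045526)) (array([321.35826916, 329.63580211]), np.float64(156.39737916643412))
```

The finger seems to have slid past the cover's front edge: there is no force, and the cover in the wrist view hides the fingertip. I'll back out towards the robot, rise, and check where the fingertip really is.

>>> arm_command --plan '[{"jaw": 0,"tx": -1,"ty": 0,"tz": 0,"ax": 0,"ay": 0,"az": 0},{"jaw": 0,"tx": -2,"ty": 0,"tz": 0,"ax": 0,"ay": 0,"az": 0},{"jaw": 0,"tx": -3,"ty": 0,"tz": 0,"ax": 0,"ay": 0,"az": 0},{"jaw": 0,"tx": -3,"ty": 0,"tz": -2,"ax": 0,"ay": 0,"az": 0},{"jaw": 0,"tx": -3,"ty": 0,"tz": -4,"ax": 0,"ay": 0,"az": 0},{"jaw": 0,"tx": -3,"ty": 0,"tz": -6.5,"ax": 0,"ay": 0,"az": 0},{"jaw": 0,"tx": -3,"ty": 0,"tz": -8,"ax": 0,"ay": 0,"az": 0},{"jaw": 0,"tx": -3,"ty": 0,"tz": -8,"ax": 0,"ay": 0,"az": 0}]'

```text
t: 7.0
position: [477.0, 5.7, 113.4]
tcp_rot: [1.0, -0.018, 0.001, 0.0]
contact_force: [0.2, 0.2, -0.2]
grip_width: 0.7
finger_force: 0.0
```

```bash
python3 -c "
from h import *
s=state();print(s['position'],s['contact_force'])
c=camera('wrist');W=cloud(c);save(c,'w3.png')
for v in range(244,330,6): print(v,W[v,318].round(1),W[v,300].round(1),W[v,323].round(1))
m=(abs(W[:,:,1]-5)<3)&(W[:,:,2]>60)&(W[:,:,0]>485);P=W[m];print(P[P[:,0].argmin()],P.shape)
c=camera('side');V=cloud(c);P=V.reshape(-1,3);p=s['position']
m=(np.hypot(P[:,0]-p[0],P[:,1]-p[1])<45)&(P[:,2]>90)&(P[:,2]<160);P=P[m]
for z in range(90,160,10):
    q=P[(P[:,2]>=z)&(P[:,2]<z+10)]
    if len(q): print(z,len(q),q.min(0).round(0),q.max(0).round(0))
cv2.imwrite('pics/s3.png',cv2.resize(c['frame'][200:350,230:430],(800,600))[:,:,::-1])
"
```

```text
[477.01410002   5.71638423 113.41686051] [ 0.15617594  0.19566741 -0.15554923]
244 [ 4.553e+02  9.900e+00 -2.000e-01] [ 4.558e+02  2.430e+01 -2.000e-01] [455.    5.9  -0.9]
250 [ 4.502e+02  1.010e+01 -2.000e-01] [450.5  24.6  -0.8] [4.502e+02 6.100e+00 1.000e-01]
256 [444.9  10.3  -0.8] [445.4  24.9  -0.8] [444.7   6.3  -0.8]
262 [440.   10.5  -0. ] [4.407e+02 2.510e+01 4.000e-01] [ 4.398e+02  6.500e+00 -1.000e-01]
268 [434.3  10.7  -1. ] [434.9  25.4  -0.9] [ 4.345e+02  6.700e+00 -3.000e-01]
274 [429.5  10.9   0. ] [429.5  25.7  -1.1] [429.1   6.8  -0.6]
280 [423.3  11.2  -1.8] [424.   26.   -1.3] [424.2   7.    0.5]
286 [418.2  11.4  -0.9] [418.6  26.3  -1.3] [4.186e+02 7.200e+00 2.000e-01]
292 [4.133e+02 1.160e+01 1.000e-01] [488.8  14.1 154.8] [412.2   7.4  -1.7]
298 [486.5   7.  156.1] [488.5  13.8 159.5] [406.8   7.6  -1.4]
304 [486.8   6.9 161.7] [488.2  13.6 163.8] [403.3   7.8   2.5]
310 [486.3   6.9 165.5] [488.1  13.4 168.5] [398.2   7.9   3.6]
316 [486.4   6.8 170.2] [488.7  13.  173.9] [393.4   8.1   5. ]
322 [486.4   6.8 174.4] [487.   13.1 175.1] [387.    8.3   3.8]
328 [486.6   6.7 178.9] [486.9  12.9 178.9] [384.8   8.4   9.8]
[485.02235802   4.45077766 197.4968896 ] (3498, 3)
```

View pics/s3.png

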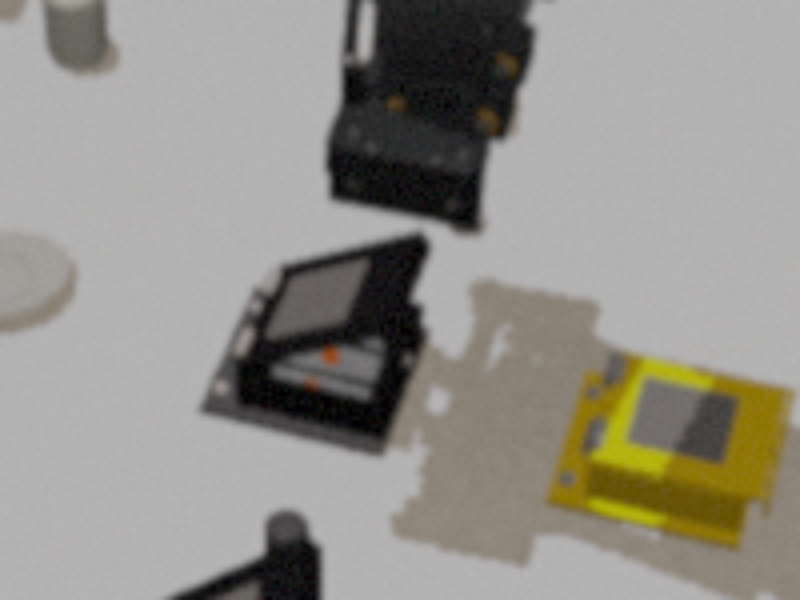

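```bash
python3 -c "
from h import *
s=state();p=s['position']
c=camera('side');V=cloud(c)
def pr(p):
    q=np.array(c['world_to_cam'])@np.r_[p,1]; K=np.array([[c['fx'],0,c['cx']],[0,c['fy'],c['cy']],[0,0,1.]])
    return cv2.projectPoints(q[None,:3],np.zeros(3),np.zeros(3),K,np.array(c['dist_coeffs']))[0].ravel().round(1)
for dz in (0,20,40,64,90): print(dz,pr(p+[0,0,dz]))
print(pr([507,5,75]))
P=V.reshape(-1,3);m=(np.hypot(P[:,0]-p[0],P[:,1]-p[1])<100)&(P[:,2]>90)&(P[:,2]<260);P=P[m]
for z in range(90,260,10):
    q=P[(P[:,2]>=z)&(P[:,2]<z+10)]
    if len(q): print(z,len(q),q.min(0).round(0),q.max(0).round(0))
"
```

```text
0 [339.6 262. ]
20 [340.  254.9]
40 [340.4 247.5]
64 [340.9 238.5]
90 [341.5 228.5]
[324.1 271.8]
210 49 [441. -74. 215.] [513.  92. 220.]
220 218 [439. -74. 220.] [513.  94. 230.]
230 310 [439. -76. 230.] [513.  96. 240.]
240 260 [439. -85. 240.] [514. 100. 250.]
250 696 [439. -83. 250.] [514. 102. 260.]
```

Both cameras agree that the tool's real end sits about 41 mm above the reported TCP: the fingertip is near z=155 when 113 is reported, the gripper body is shifted by the same amount, and there is no sideways offset. So the finger hadn't reached the cover yet. I'll use true z ≈ reported + 41 and check it by force at contact.

>>> arm_command --plan '[{"jaw": 0,"tx": 3,"ty": 0.1,"tz": 2,"ax": 0,"ay": 0,"az": 0},{"jaw": 0,"tx": 3,"ty": 0.1,"tz": 5,"ax": 0,"ay": 0,"az": 0},{"jaw": 0,"tx": 3,"ty": 0.1,"tz": 7.5,"ax": 0,"ay": 0,"az": 0},{"jaw": 0,"tx": 3,"ty": 0.1,"tz": 9,"ax": 0,"ay": 0,"az": 0},{"jaw": 0,"tx": 3,"ty": 0.1,"tz": 10,"ax": 0,"ay": 0,"az": 0},{"jaw": 0,"tx": 3,"ty": 0.1,"tz": 10.8,"ax": 0,"ay": 0,"az": 0},{"jaw": 0,"tx": 3,"ty": 0.1,"tz": 11.2,"ax": 0,"ay": 0,"az": 0},{"jaw": 0,"tx": 3,"ty": 0.1,"tz": 11.2,"ax": 0,"ay": 0,"az": 0}]'

```text
t: 8.15
position: [507.1, 3.7, 0.8]
tcp_rot: [1.0, -0.018, 0.0, 0.0]
contact_force: [-0.6, -0.3, -0.6]
grip_width: 0.4
finger_force: 0.0
```

>>> arm_command --plan '[{"jaw": 0,"tx": 0,"ty": 0,"tz": 0.2,"ax": 0,"ay": 0,"az": 0},{"jaw": 0,"tx": 0,"ty": 0,"tz": 0.3,"ax": 0,"ay": 0,"az": 0},{"jaw": 0,"tx": 0,"ty": 0,"tz": 0.4,"ax": 0,"ay": 0,"az": 0},{"jaw": 0,"tx": 0,"ty": 0,"tz": 0.5,"ax": 0,"ay": 0,"az": 0},{"jaw": 0,"tx": 0,"ty": 0,"tz": 0.5,"ax": 0,"ay": 0,"az": 0},{"jaw": 0,"tx": 0,"ty": 0,"tz": 0.5,"ax": 0,"ay": 0,"az": 0},{"jaw": 0,"tx": 0,"ty": 0,"tz": 0.5,"ax": 0,"ay": 0,"az": 0},{"jaw": 0,"tx": 0,"ty": 0,"tz": 0.5,"ax": 0,"ay": 0,"az": 0}]'

```text
t: 9.15
position: [507.2, 3.7, -3.8]
tcp_rot: [1.0, -0.018, 0.0, 0.0]
contact_force: [-2.0, -0.4, 7.0]
grip_width: 0.4
finger_force: 3.2
```

```bash
cat >> h.py <<'E'
def prof(c,p0,yaw,ss=range(-20,45,6),w=8):
    W=cloud(c).reshape(-1,3);a=np.radians(yaw);D=(W[:,:2]-np.array(p0));X=D@[np.cos(a),np.sin(a)];Y=D@[-np.sin(a),np.cos(a)]
    for s in ss:
        m=(abs(X-s)<1.5)&(abs(Y)<w)&(W[:,2]<110)
        if m.sum(): print(s,W[m].mean(0).round(1),m.sum())
E
python3 -c "
from h import *
to(507,4,-10,-2)
c=camera('wrist');prof(c,(532,4.5),-2)"
```

```text
t 9.15 pos [507.2   3.7  -3.8] F [-2.  -0.4  7. ] -> shift cm [-0.02 -0.03  0.62] turn [ 0.    -0.001 -0.   ]
-20 [512.    4.6  78.5] 453
-14 [517.4   5.4  59.7] 2991
-8 [524.    4.9  34.8] 268
-2 [530.    4.6  34.8] 281
4 [536.1   5.   44.1] 332
10 [542.    6.7  63.3] 493
16 [548.    3.9  34.9] 318
22 [554.    3.7  34.9] 322
28 [560.    3.6  34.4] 340
34 [566.    3.4  34.4] 341
40 [571.9   3.2  20.8] 637
```

Force is 7 N and the cover is level at 34.8 mm, so it looks shut and the offset is about 39 mm. I'll press slightly more, then lift.

>>> arm_command --plan '[{"jaw": 0,"tx": 0,"ty": 0,"tz": 0.2,"ax": 0,"ay": 0,"az": 0},{"jaw": 0,"tx": 0,"ty": 0,"tz": 0.3,"ax": 0,"ay": 0,"az": 0},{"jaw": 0,"tx": 0,"ty": 0,"tz": 0.3,"ax": 0,"ay": 0,"az": 0},{"jaw": 0,"tx": 0,"ty": 0,"tz": -1,"ax": 0,"ay": 0,"az": 0},{"jaw": 0,"tx": 0,"ty": 0,"tz": -4,"ax": 0,"ay": 0,"az": 0},{"jaw": 0,"tx": 0,"ty": 0,"tz": -9,"ax": 0,"ay": 0,"az": 0},{"jaw": 0,"tx": 0,"ty": 0,"tz": -12,"ax": 0,"ay": 0,"az": 0},{"jaw": 0,"tx": 0,"ty": 0,"tz": -12,"ax": 0,"ay": 0,"az": 0}]'

```text
t: 10.2
position: [507.9, 3.6, 117.4]
tcp_rot: [1.0, -0.018, 0.002, 0.0]
contact_force: [-0.2, 0.4, -0.2]
grip_width: 0.7
finger_force: 0.0
```

```bash
python3 -c "
from h import *
to(480,222,120,14.7)
c=camera('wrist');prof(c,(532,4.5),-2)"
```

```text
t 10.2 pos [507.9   3.6 117.4] F [-0.2  0.4 -0.2] -> shift cm [ -3.55 -21.73  -0.29] turn [ 0.001 -0.004 -0.292]
-20 [512.    5.1  35.5] 95
-14 [518.1   4.8  35.4] 97
-8 [524.    4.4  35.3] 98
-2 [530.1   4.5  35.3] 106
4 [535.9   4.2  35.1] 100
10 [542.    4.2  35.2] 98
16 [548.    4.   35.2] 106
22 [553.9   3.8  35.2] 117
28 [560.    3.5  34.6] 107
34 [566.    3.3  34.5] 98
40 [572.1   3.1  21.3] 162
```

The narrow cover stays shut. Next, the wide one.

>>> arm_command --plan '[{"jaw": 0,"tx": -0.5,"ty": -3.5,"tz": 0,"ax": 0,"ay": 0,"az": -0.05},{"jaw": 0,"tx": -1,"ty": -7.5,"tz": 0,"ax": 0,"ay": 0,"az": -0.1},{"jaw": 0,"tx": -2,"ty": -12,"tz": 0,"ax": 0,"ay": 0,"az": -0.15},{"jaw": 0,"tx": -2.6,"ty": -16,"tz": 0,"ax": 0,"ay": 0,"az": -0.2},{"jaw": 0,"tx": -3.2,"ty": -19.5,"tz": 0,"ax": 0,"ay": 0,"az": -0.25},{"jaw": 0,"tx": -3.5,"ty": -21.7,"tz": 0,"ax": 0,"ay": 0,"az": -0.29},{"jaw": 0,"tx": -3.5,"ty": -21.7,"tz": 0,"ax": 0,"ay": 0,"az": -0.29},{"jaw": 0,"tx": -3.5,"ty": -21.7,"tz": 0,"ax": 0,"ay": 0,"az": -0.29}]'

```text
t: 11.25
position: [479.4, 221.1, 114.8]
tcp_rot: [0.992, 0.127, -0.001, 0.0]
contact_force: [-0.2, 0.4, -0.3]
grip_width: 0.3
finger_force: 0.0
```

```bash
python3 -c "
from h import *
c=camera('wrist');prof(c,(530,234),14.7,range(-60,46,7),4)
W=cloud(c).reshape(-1,3);m=(W[:,2]>58)&(W[:,2]<100)&(abs(W[:,0]-520)<45)&(abs(W[:,1]-230)<70)
print(cv2.minAreaRect(W[m][:,:2].astype(np.float32)))
to(498,226,38,14.7)"
```

```text
-46 [485.3 222.1  82. ] 33
-39 [492.2 223.9  85.8] 85
-32 [499.1 225.7  81.1] 85
-25 [506.  227.5  76. ] 82
-18 [512.6 229.3  71.7] 83
-11 [519.3 231.3  66.5] 70
-4 [526.2 233.   61.4] 72
3 [532.9 234.8  56.3] 64
10 [539.7 236.6  51.2] 77
17 [546.6 238.3  46.1] 69
24 [553.4 240.2  40.5] 70
31 [559.9 241.8  30. ] 63
38 [566.7 243.7   3.4] 54
45 [573.5 245.4   3.7] 44
((507.5404052734375, 227.91775512695312), (53.0295295715332, 100.82955932617188), 13.564460754394531)
t 11.3 pos [479.6 220.9 115.1] F [-0.3 -0.5  0. ] -> shift cm [ 1.92 -0.03  7.7 ] turn [ 0.     0.001 -0.003]
```

>>> arm_command --plan '[{"jaw": 0,"tx": 1.8,"ty": 0,"tz": 2,"ax": 0,"ay": 0,"az": 0},{"jaw": 0,"tx": 1.8,"ty": 0,"tz": 5,"ax": 0,"ay": 0,"az": 0},{"jaw": 0,"tx": 1.8,"ty": 0,"tz": 7.5,"ax": 0,"ay": 0,"az": 0},{"jaw": 0,"tx": 1.8,"ty": 0,"tz": 9,"ax": 0,"ay": 0,"az": 0},{"jaw": 0,"tx": 1.8,"ty": 0,"tz": 10.2,"ax": 0,"ay": 0,"az": 0},{"jaw": 0,"tx": 1.8,"ty": 0,"tz": 11.2,"ax": 0,"ay": 0,"az": 0},{"jaw": 0,"tx": 1.8,"ty": 0,"tz": 11.7,"ax": 0,"ay": 0,"az": 0},{"jaw": 0,"tx": 1.8,"ty": 0,"tz": 11.9,"ax": 0,"ay": 0,"az": 0}]'

```text
t: 12.3
position: [497.3, 226.4, -3.2]
tcp_rot: [0.992, 0.127, 0.0, -0.0]
contact_force: [0.5, 1.1, 0.1]
grip_width: 0.6
finger_force: 0.0
```

>>> arm_command --plan '[{"jaw": 0,"tx": 0,"ty": 0,"tz": 0.1,"ax": 0,"ay": 0,"az": 0},{"jaw": 0,"tx": 0,"ty": 0,"tz": 0.2,"ax": 0,"ay": 0,"az": 0},{"jaw": 0,"tx": 0,"ty": 0,"tz": 0.3,"ax": 0,"ay": 0,"az": 0},{"jaw": 0,"tx": 0,"ty": 0,"tz": 0.3,"ax": 0,"ay": 0,"az": 0},{"jaw": 0,"tx": 0,"ty": 0,"tz": -2,"ax": 0,"ay": 0,"az": 0},{"jaw": 0,"tx": 0,"ty": 0,"tz": -7,"ax": 0,"ay": 0,"az": 0},{"jaw": 0,"tx": 0,"ty": 0,"tz": -12,"ax": 0,"ay": 0,"az": 0},{"jaw": 0,"tx": 0,"ty": 0,"tz": -12,"ax": 0,"ay": 0,"az": 0}]'

```text
t: 13.3
position: [499.0, 226.9, 120.4]
tcp_rot: [0.992, 0.127, 0.004, -0.0]
contact_force: [-0.4, 0.6, -0.2]
grip_width: 0.8
finger_force: 0.0
```

```bash
python3 -c "
from h import *
c=camera('wrist');prof(c,(530,234),14.7,range(-20,46,9),4)
to(539,-281,120,10)"
```

```text
-20 [510.6 229.   35.2] 45
-11 [519.4 231.3  35.4] 55
-2 [528.1 233.2  34.9] 54
7 [536.8 235.6  35. ] 57
16 [545.5 237.8  34.9] 58
25 [554.3 240.   34.6] 54
34 [562.8 242.6   3.4] 42
43 [571.8 245.    3.2] 44
t 13.35 pos [497.8 226.6 118.1] F [ 1.5  0.2 -0.3] -> shift cm [-8.8  50.16 -0.22] turn [-0.    -0.004  0.08 ]
```

Both covers are shut. Next I'll go near the light box and take one close look.

>>> arm_command --plan '[{"jaw": 0.6,"tx": -1,"ty": 4,"tz": 0,"ax": 0,"ay": 0,"az": 0.01},{"jaw": 0.6,"tx": -2.5,"ty": 10,"tz": 0,"ax": 0,"ay": 0,"az": 0.02},{"jaw": 0.6,"tx": -4,"ty": 16,"tz": 0,"ax": 0,"ay": 0,"az": 0.03},{"jaw": 0.6,"tx": -5.5,"ty": 22,"tz": 0,"ax": 0,"ay": 0,"az": 0.04},{"jaw": 0.6,"tx": -7,"ty": 28,"tz": 0,"ax": 0,"ay": 0,"az": 0.05},{"jaw": 0.6,"tx": -8.5,"ty": 34,"tz": 0,"ax": 0,"ay": 0,"az": 0.06},{"jaw": 0.6,"tx": -10,"ty": 40,"tz": 0,"ax": 0,"ay": 0,"az": 0.07},{"jaw": 0.6,"tx": -11,"ty": 45,"tz": 0,"ax": 0,"ay": 0,"az": 0.08}]'

```text
t: 14.35
position: [503.2, -238.9, 115.1]
tcp_rot: [0.996, 0.087, -0.001, -0.001]
contact_force: [0.8, 0.4, 0.3]
grip_width: 53.0
finger_force: 0.0
```

>>> arm_command --plan '[{"jaw": 0.6,"tx": -1,"ty": 2,"tz": 0,"ax": 0,"ay": 0,"az": 0},{"jaw": 0.6,"tx": -1.5,"ty": 3.5,"tz": 0,"ax": 0,"ay": 0,"az": 0},{"jaw": 0.6,"tx": -1.7,"ty": 4.5,"tz": 0,"ax": 0,"ay": 0,"az": 0},{"jaw": 0.6,"tx": -1.7,"ty": 5,"tz": 0,"ax": 0,"ay": 0,"az": 0},{"jaw": 0.6,"tx": -1.7,"ty": 5,"tz": 0,"ax": 0,"ay": 0,"az": 0},{"jaw": 0.6,"tx": -1.7,"ty": 5,"tz": 0,"ax": 0,"ay": 0,"az": 0},{"jaw": 0.6,"tx": -1.7,"ty": 5,"tz": 0,"ax": 0,"ay": 0,"az": 0},{"jaw": 0.6,"tx": -1.7,"ty": 5,"tz": 0,"ax": 0,"ay": 0,"az": 0}]'

```text
t: 15.35
position: [496.1, -288.8, 116.8]
tcp_rot: [0.996, 0.087, 0.0, 0.0]
contact_force: [0.3, -0.9, -0.3]
grip_width: 52.8
finger_force: 0.0
```

```bash
python3 -c "
from h import *
c=camera('wrist');save(c,'w5.png');W=cloud(c).reshape(-1,3)
m=(abs(W[:,0]-539)<25)&(abs(W[:,1]+281)<25)&(W[:,2]>72)&(W[:,2]<82);P=W[m]
print('post top',len(P),P.min(0),P.max(0),np.median(P,0))
b=(abs(W[:,0]-539)<70)&(abs(W[:,1]+270)<110)&(W[:,2]>40)&(W[:,2]<53);print(cv2.minAreaRect(W[b][:,:2].astype(np.float32)))
print(spot_in(c,'shutter_grip')[:2])
to(539,-281,120,10)"
```

```text
post top 471 [ 532.71803101 -287.68184284   72.00346075] [ 546.48877805 -274.24341176   78.95933731] [ 540.01481905 -280.95177892   76.70467184]
((537.5991821289062, -268.6690673828125), (100.62107849121094, 150.7404327392578), 9.415854454040527)
[]
t 15.45 pos [ 496.  -288.9  116.8] F [ 0.1 -0.1 -0. ] -> shift cm [ 4.37 -0.03 -0.32] turn [-0. -0.  0.]
```

View pics/w5.png

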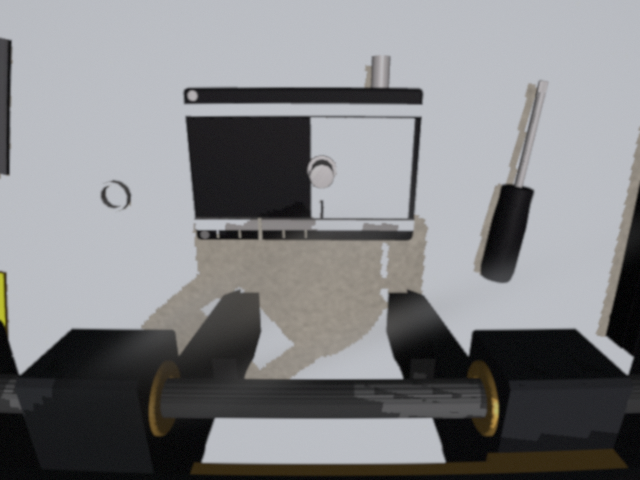

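The post's top is at wrist pixel (321,172), world (540,-281), as expected. Align above it, then descend to true tip z ≈ 55.

>>> arm_command --plan '[{"jaw": 0.6,"tx": 2,"ty": 0,"tz": 0,"ax": 0,"ay": 0,"az": 0},{"jaw": 0.6,"tx": 4.4,"ty": 0,"tz": 0,"ax": 0,"ay": 0,"az": 0},{"jaw": 0.6,"tx": 4.4,"ty": 0,"tz": 2,"ax": 0,"ay": 0,"az": 0},{"jaw": 0.6,"tx": 4.4,"ty": 0,"tz": 5,"ax": 0,"ay": 0,"az": 0},{"jaw": 0.6,"tx": 4.4,"ty": 0,"tz": 8,"ax": 0,"ay": 0,"az": 0},{"jaw": 0.6,"tx": 4.4,"ty": 0,"tz": 9.5,"ax": 0,"ay": 0,"az": 0},{"jaw": 0.6,"tx": 4.4,"ty": 0,"tz": 10.1,"ax": 0,"ay": 0,"az": 0},{"jaw": 0.6,"tx": 4.4,"ty": 0,"tz": 10.1,"ax": 0,"ay": 0,"az": 0}]'

```text
t: 16.45
position: [539.6, -281.6, 16.2]
tcp_rot: [0.996, 0.087, 0.0, 0.0]
contact_force: [-1.0, 0.4, -0.4]
grip_width: 52.7
finger_force: 0.0
```

>>> arm_command --plan '[{"jaw": 0.3,"tx": 0,"ty": 0,"tz": 0,"ax": 0,"ay": 0,"az": 0},{"jaw": 0.2,"tx": 0,"ty": 0,"tz": 0,"ax": 0,"ay": 0,"az": 0},{"jaw": 0,"tx": 0,"ty": 0,"tz": 0,"ax": 0,"ay": 0,"az": 0},{"jaw": 0,"tx": 0,"ty": 0,"tz": 0,"ax": 0,"ay": 0,"az": 0},{"jaw": 0,"tx": 0,"ty": 0,"tz": 0,"ax": 0,"ay": 0,"az": 0},{"jaw": 0,"tx": 0,"ty": 0,"tz": 0,"ax": 0,"ay": 0,"az": 0},{"jaw": 0,"tx": 0,"ty": 0,"tz": 0,"ax": 0,"ay": 0,"az": 0},{"jaw": 0,"tx": 0,"ty": 0,"tz": 0,"ax": 0,"ay": 0,"az": 0}]'

```text
t: 17.45
position: [539.1, -280.2, 15.8]
tcp_rot: [0.996, 0.087, -0.0, -0.001]
contact_force: [-1.8, 4.7, 2.8]
grip_width: 13.1
finger_force: 30.0
```

Gripped at 13 mm with 30 N. Slide 30 mm along the box's +y (tool −y).

>>> arm_command --plan '[{"jaw": 0,"tx": 0,"ty": -0.5,"tz": 0,"ax": 0,"ay": 0,"az": 0},{"jaw": 0,"tx": 0,"ty": -1,"tz": 0,"ax": 0,"ay": 0,"az": 0},{"jaw": 0,"tx": 0,"ty": -1.5,"tz": 0,"ax": 0,"ay": 0,"az": 0},{"jaw": 0,"tx": 0,"ty": -2,"tz": 0,"ax": 0,"ay": 0,"az": 0},{"jaw": 0,"tx": 0,"ty": -2.5,"tz": 0,"ax": 0,"ay": 0,"az": 0},{"jaw": 0,"tx": 0,"ty": -3,"tz": 0,"ax": 0,"ay": 0,"az": 0},{"jaw": 0,"tx": 0,"ty": -3,"tz": 0,"ax": 0,"ay": 0,"az": 0},{"jaw": 0,"tx": 0,"ty": -3,"tz": 0,"ax": 0,"ay": 0,"az": 0}]'

```text
t: 18.45
position: [534.4, -252.6, 15.8]
tcp_rot: [0.996, 0.087, 0.0, 0.001]
contact_force: [0.4, -7.6, -1.6]
grip_width: 12.8
finger_force: 30.0
```

```bash
python3 -c "
from h import *
s=state();d=s['position'][:2]-np.array([539.7,-281.]);a=np.radians(9.8);print(d@[-np.sin(a),np.cos(a)],d@[np.cos(a),np.sin(a)],s['grip_width'],s['finger_force'],s['contact_force'])
c=camera('wrist');save(c,'w6.png');c=camera('top')
prof(c,(532,4.5),-2,range(-30,40,15));prof(c,(530,234),14.7,range(-30,30,15))
"
```

```text
28.887167123107474 -0.3624272997905136 12.801560125380497 30.003915913403034 [ 0.36047356 -7.56958165 -1.59706626]
-30 [502.3   4.8  36.1] 6
-15 [517.1   4.4  37.8] 6
0 [532.   4.  38.] 6
15 [547.1   3.7  36.5] 6
30 [562.3   3.5  34.3] 6
-30 [501.4 225.7  36.2] 8
-15 [515.4 230.2  36.7] 7
0 [530.3 233.3  36.5] 9
15 [544.8 238.2  35.2] 6
```

View pics/w6.png

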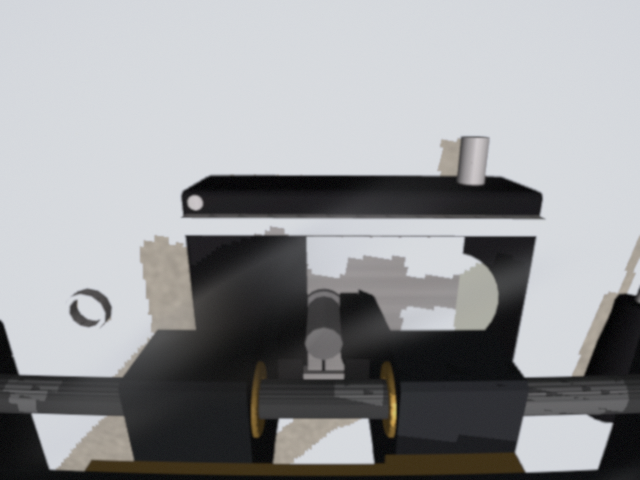

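The window is open, the spring force is 7.6 N (7.5 N expected at half), and the covers are level. Measured travel is about 28–29 mm, so I'll nudge 1.5 mm to centre it, then hand in.

>>> arm_command --plan '[{"jaw": 0,"tx": 0,"ty": -0.15,"tz": 0,"ax": 0,"ay": 0,"az": 0},{"jaw": 0,"tx": 0,"ty": -0.15,"tz": 0,"ax": 0,"ay": 0,"az": 0},{"jaw": 0,"tx": 0,"ty": -0.15,"tz": 0,"ax": 0,"ay": 0,"az": 0},{"jaw": 0,"tx": 0,"ty": -0.15,"tz": 0,"ax": 0,"ay": 0,"az": 0},{"jaw": 0,"tx": 0,"ty": -0.15,"tz": 0,"ax": 0,"ay": 0,"az": 0},{"jaw": 0,"tx": 0,"ty": -0.15,"tz": 0,"ax": 0,"ay": 0,"az": 0},{"jaw": 0,"tx": 0,"ty": -0.15,"tz": 0,"ax": 0,"ay": 0,"az": 0},{"jaw": 0,"tx": 0,"ty": -0.15,"tz": 0,"ax": 0,"ay": 0,"az": 0}]'

```text
t: 19.55
position: [534.2, -251.2, 15.9]
tcp_rot: [0.996, 0.087, 0.0, 0.001]
contact_force: [1.4, -6.8, -2.7]
grip_width: 13.1
finger_force: 30.0
```

```bash
python3 -c "
from h import *
s=state();print(s['position'],s['contact_force'],s['finger_force']);print(finish_job())"
```

```text
[ 534.2082627  -251.22226917   15.85526996] [ 1.39413445 -6.82686985 -2.66810549] 30.005324156954885
the job is handed in; nothing more can be done
None
```

I handed the job in at about 19.6 s with both covers snapped shut and the shutter held at about 29.5 mm of its 60 mm travel, gripped at 30 N; no verdict came back, and I did not re-measure the loose items on the bench at the end.

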